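# Wedge up the front of an equipment stand and hold it

### The arm

A 6-joint arm with a two-finger parallel gripper is mounted at the origin on a cart in front of the work surface, level with it; the furniture and walls round the work are solid. World frame = base frame: x ahead of the robot, y to its left, z up, the work surface at z = 0. Lengths are in mm, angles in degrees, forces in N, time in s.
With the tool pointing down it reaches from about 425 to 950 mm from the base axis. Payload 3.5 kg.
Tool frame: the origin (TCP) lies midway between the tips of the shut fingers; the grasp point (between the pads) lies 19 mm behind it (ctrl.hold_point_z is the distance from the TCP to the grasp point, in mm); z points along the fingers, y is the line along which they close (so a half turn about z gives the same grasp; the last joint's range is limited). The gripper opens to 85 mm and grips with 20 to 120 N. Pads are 22 mm wide; open, the fingers measure 114 mm over their backs; the gripper's body (76 mm by 85 mm) begins 54 mm behind the grasp point. The pads swing forward as they close: fully open they stand 13 mm farther back than shut.
Start: joints at [-79.469, 16.404, 90.338, -0, 73.258, -8.594], TCP at [221.177, -637.72, 231.325] pointing down, gripper open.
Joint ranges: [-158.93, 158.93], [-51.34, 127.21], [12.03, 142.37], [-87.48, 267.48], [13.55, 161.25], [-162.69, 162.69]. Speed limits (degrees/s): [159.86, 159.86, 180, 180, 180, 180].

### API

Orientations are given as [roll, pitch, yaw] about the fixed x, y, z axes, in that order (R = Rz(yaw) Ry(pitch) Rx(roll)).
In Python, from bench import get_state, grab_frame, job, nets, ctrl gives the robot as it stands.
- The arm moves only by the tool move_arm, never from a script. Its argument "targets" is a list of rows, each a list of 7 numbers: the turn, a rotation vector about the tool's x, y, z in normalised numbers (1 is 90 degrees), then the shift along the tool's x, y, z in fractions of the full range, 1 being 400 mm, then the opening, from -1 (shut) to 1 (fully open). A call has 1 to 5 rows; each row is the pose to reach, as a shift and turn from the pose commanded when the call began, along the tool's axes at that moment; what a row does not reach only later rows make up. A row lasts 1/8 s, in which the tool goes at most 62.5 mm and 10.7 degrees, less where a joint would pass 70% of its speed; a pose out of reach is approached as far as the arm can. A call with a gripper value outside its range is refused whole. The fingers move at their own pace and stop on an object; "grip_force" is the grip in N (left out, the last holds). Time passes only in rows, so rows that repeat a pose let the fingers close. It gives the time, the measured TCP pose, the force, the opening and the grip force at its end, in the units of the state.
- get_state(): the state, without advancing time (a new reading comes with each control period).
- grab_frame(name): name is "scene" or "side" or "wrist"; returns a dict with "color" (480x640x3 uint8, blue, green, red), "range_z" (480x640 float32, mm along the optical axis (not along the pixel's ray), 0 where there is no reading), "mtx" (3x3 intrinsics, pixels), "extrinsics" (4x4, takes a point from camera to world coordinates). Camera axes: x right, y up, looking along -z (the intrinsics and any distortion apply to the point x, -y, -z); pixel columns grow to the right and rows downward; lengths in mm; the calibration is good to about 2 mm. The wrist camera is an equidistant fisheye: a pixel r from the principal point sees the ray r / f radians off the axis. A picture is of the moment at which its call begins.
- job.hand_in(): hands the job in; it is judged then, once.
Trained networks look in a picture, given as the dict that the camera call returned (one of the last four; its "shot" number tells which), for a name from the list of things; names that differ only in an ending like _2 or _b are one class to them, and where a whole thing is asked for, a point or a joint stands for the part that bears it (a point fixed in the world has none). Each returns a list of dicts, best first, with "conf" (0 to 1); they miss things now and then, are a little off and sometimes report something else, mostly with a low value. They report only what shows in the picture. A call takes as long as a camera call. They do not tell look-alikes from the thing itself.
- nets.look_for(picture, target): "rect" ([left, top, right, bottom] in pixels, round what is visible of it).
- nets.masks_of(picture, target): "region" (480x640 bool, what is visible of it) and "rect" ([left, top, right, bottom] in pixels, round what is visible of it).
The state is a dict: "t": time; "qpos": joint angles; "qd": joint speeds; "effort": joint torques, N m; "tcp_pos": TCP position; "ee_rot": TCP orientation; "contact_force": force on the tool from outside, world axes, zero at the start; "wrist_torque": the same for the moment, N m; "width": finger opening in mm; "gripper_force": force on a finger pad.
Only numpy, scipy, OpenCV 4.12 (cv2) and the standard library are available. Lean on these libraries where they do the work, as an engineer would, in place of code of your own. Each camera call takes 0.05 s, during which the arm holds its last target. There are 200 camera calls.

### The job

The hinged white deck of the small equipment stand, with its grey control unit, must come up off its base so that a colleague can fit feet under it. Take the grey wedge by its upright grip, slide it thin end first along the table between the stand's two guide rails and under the deck's front lip until the wedge alone has just lifted the lip clear of the base, about 5 mm, and finish there still gripping the wedge, flat on the table. Do not touch the deck or the unit with the robot, and leave the timer, the steel cup and the vial where they are.

Things in the scene. Friction and masses are not known exactly. Their poses are not given: they have to be found in the camera images.
- wedge: loose grey plastic wedge, 0.14 kg, 114 x 36 mm (x, y). Origin: on its underside below the centre of the upright grip, a block 28 x 36 mm (x, y), 46 mm high, at the thick end; grasp it across its width (y). +x points to the thin tip. Its top is level, 18 mm high, to x = +40 mm, then slopes straight down to 3 mm at the tip edge, x = +100 mm (1 mm in 4 mm)
- wedge_tip (a point): middle of the wedge's thin tip edge, on the underside, 100 mm along +x from the wedge's origin
- stand: low stand fixed to the table; origin on the table below the deck's middle; +x: the way the wedge goes in (about to robot's left). Front lip at x = -65 mm. Wedge slides on bare table in a channel y = +-22 mm, free to x = +66 mm, between runners 9 mm high under the deck and, before it, guide rails 15 mm high, straight x = -66 to -91, flaring to the mouth at -104 mm (outer sides y = +-36 mm)
- deck (a joint): deck angle about its hinge along the stand's y at the rear (x = +65, z = 13 mm); 0 = down on the runners, grows as the front lip rises, 1.3 mm per 0.01 rad: 5 mm is 0.038 rad. White plate 130 x 110 x 8 mm with a grey box 52 x 98 x 32 mm fixed on its middle, about 0.65 kg in all; falls back by its own weight
- lip (a point): middle of the lower front edge of the deck, which the wedge's slope meets; 9 mm above the table while the deck is down
- timer: small white square timer lying on the table, 62 x 62 x 21 mm, origin under its centre; a bystander
- gallipot: small steel cup, 64 mm across and 36 mm high, origin under its centre; a bystander
- vial: small white vial with a screw cap, 30 mm across and 54 mm high, origin under its centre; a bystander
Things that resemble listed ones, but are neither listed nor needed, are in the scene too. There is more than one size of the wedge; the job needs the largest.

How it is judged (in metres and radians):
On the way:
1. the wedge, flat on the table, has its tip between the guide rails with the deck still down (x of wedge_tip in the frame of stand between -0.09 and -0.035 m and y of wedge_tip in the frame of stand between -0.012 and 0.012 m and height (world z) of wedge_tip below 0.006 m and value of joint deck below 0.005 rad), for 0.1 s.
At the end, for the whole second after the job is handed in: The deck's lip is 2 to 8 mm (0.0154 to 0.0615 rad) off its rest, still, carried by the wedge alone (over 0.5 N); the wedge is flat on the table (5 mm, 0.08 rad), its tip in the channel (12 mm, 0.25 rad of its line), at rest and gripped with over 2 N; the robot is off the deck (value of joint deck between 0.0154 and 0.0615 rad and velocity of joint deck between -0.02 and 0.02 rad/s and contact force between wedge and deck above 0.5 N and contact force between the fingers and wedge above 2 N and contact force between each of the arm, the fingers and deck below 0.3 N and height (world z) of each of wedge, wedge_tip below 0.005 m and angle between wedge's own z axis and vertical below 0.08 rad and angle between the x axis of wedge and the x axis of stand, either way round below 0.25 rad and x of wedge_tip in the frame of stand above -0.05 m and y of wedge_tip in the frame of stand between -0.012 and 0.012 m and linear speed of wedge below 0.01 m/s); the arm keeps its last pose, push and grip.
It fails at once if the robot touches the deck or the unit on it (contact force between any of the arm, the fingers and deck above 1 N).
It fails at once if the timer, the cup or the vial is displaced by more than 25 mm (distance of any of timer, gallipot, vial from where it was at the start of the episode above 0.025 m).
It also fails if it takes over 38 s, if anything falls off the work surface, if the arm or the gripper's body presses on something with over 40 N, if the wrist force passes 120 N, or if a joint passes its speed limit or range.

## Working session

There is one attempt and no reset: what is moved stays moved. The work goes in short steps, Python scripts to look and compute and a tool call to move; the robot and the scene stay as the last step left them, time stands still between calls to the robot, and variables do not carry over. Pictures are saved under pics/ and viewed, at most 10 in all, crops included, and the job is handed in when it is done.

Besides the shell and the picture viewer there is one more tool, called in YAML: its name, and indented under it one key for each argument. move_arm: Moves the arm, as the interface text tells. Its arguments: {"type":"object","properties":{"targets":{"type":"array","items":{"type":"array","items":{"type":"number"}}},"grip_force":{"type":"number"}},"required":["targets"]}

```bash
mkdir -p pics; cat > h.py <<'E'
import numpy as np, cv2
from bench import get_state, grab_frame, job, nets, ctrl
def cloud(f):
    K=np.array(f["mtx"]);T=np.array(f["extrinsics"]);d=f["range_z"]
    v,u=np.mgrid[0:480,0:640]
    x=(u-K[0,2])/K[0,0]*d;y=(v-K[1,2])/K[1,1]*d
    P=np.stack([x,-y,-d,np.ones_like(d)],-1)@T.T
    P=P[...,:3];P[d<=0]=np.nan
    return P
E
python3 - <<'E'
from h import *
print(get_state())
for n in("scene","side"):
    f=grab_frame(n);cv2.imwrite(f"pics/{n}1.png",f["color"]);np.savez(f"{n}1.npz",P=cloud(f),c=f["color"])
    P=cloud(f);print(n,f["mtx"],np.array(f["extrinsics"])[:3,3])
    for t in("wedge","stand","deck","timer","gallipot","vial"):
        for m in nets.masks_of(f,t)[:4]:
            q=P[m["region"]];q=q[~np.isnan(q[:,0])]
            print(t,round(m["conf"],2),np.round(m["rect"]),len(q),np.round(np.median(q,0)) if len(q) else "", np.round(np.percentile(q,[3,97],axis=0)).tolist() if len(q) else "")
E
```

```text
{'t': 0.0, 'qpos': array([-7.94697901e+01,  1.64564485e+01,  9.04212752e+01,  3.99312545e-04,
        7.32577223e+01, -8.59166776e+00]), 'qd': array([ 0.06512708, -0.13319037,  0.01123845, -0.08998644, -0.06922216,
       -0.07483577]), 'effort': array([ 1.07062999e-03, -4.05971897e+01, -2.92628288e+01, -1.34793063e-04,
        5.86094975e-03,  5.48333730e-06]), 'tcp_pos': array([ 221.05649211, -637.09680165,  229.92664644]), 'ee_rot': array([-1.79866131e+02, -2.06122879e-02,  1.91217381e+01]), 'contact_force': array([ 0.14529272,  0.4956817 , -0.15406222]), 'wrist_torque': array([ 0.05129173,  0.00023633, -0.02600329]), 'gripper_force': 0.0, 'width': 85.25471621118328}
scene [[557.70157294   0.         320.44638848]
 [  0.         557.70157294 242.55567475]
 [  0.           0.           1.        ]] [-474.54828372 -695.59720846  579.88615734]
wedge 0.85 [478. 256. 498. 286.] 402 [ 610. -431.   12.] [[567.0, -443.0, 0.0], [642.0, -417.0, 33.0]]
wedge 0.81 [349. 240. 401. 264.] 742 [ 536. -208.   15.] [[506.0, -244.0, 1.0], [563.0, -145.0, 47.0]]
wedge 0.57 [411. 265. 452. 286.] 477 [
[... 963 characters left out ...]
180. 356. 195.] 236 [ 619. -420.   10.] [[577.0, -443.0, -0.0], [643.0, -413.0, 32.0]]
deck 0.89 [175. 303. 278. 377.] 4239 [538. 206.  18.] [[493.0, 125.0, 13.0], [599.0, 249.0, 50.0]]
timer 0.61 [395. 227. 424. 251.] 580 [ 363. -241.   19.] [[335.0, -285.0, 0.0], [392.0, -225.0, 22.0]]
gallipot 0.76 [330. 316. 365. 350.] 995 [372.  79.  21.] [[343.0, 64.0, 1.0], [397.0, 121.0, 36.0]]
gallipot 0.48 [393. 227. 426. 253.] 553 [ 362. -240.   19.] [[335.0, -282.0, 1.0], [391.0, -225.0, 22.0]]
gallipot 0.44 [177. 306. 279. 375.] 4244 [539. 206.  18.] [[493.0, 124.0, 13.0], [600.0, 249.0, 50.0]]
vial 0.47 [308. 181. 319. 205.] 241 [ 658. -333.   28.] [[647.0, -414.0, -2.0], [689.0, -310.0, 54.0]]
```

```bash
python3 - <<'E'
from h import *
a=np.load("scene1.npz");b=np.load("side1.npz")
A=cv2.resize(a["c"][190:330,200:510],(800,361),interpolation=cv2.INTER_CUBIC)
B=cv2.resize(b["c"][170:390,160:440],(300,236),interpolation=cv2.INTER_CUBIC)
C=cv2.resize(b["c"][200:265,295:360],(236,236),interpolation=cv2.INTER_CUBIC)
D=cv2.resize(a["c"][232:272,340:410],(264,236))
cv2.imwrite("pics/m1.png",np.vstack([A,np.hstack([B,C,D])]))
for n,z in(("scene",a),("side",b)):
    P=z["P"].reshape(-1,3);P=P[~np.isnan(P[:,0])]
    def box(x0,x1,y0,y1,z0,z1):
        return P[(P[:,0]>x0)&(P[:,0]<x1)&(P[:,1]>y0)&(P[:,1]<y1)&(P[:,2]>z0)&(P[:,2]<z1)]
    def rect(q,l):
        r=cv2.minAreaRect(q[:,:2].astype(np.float32));print(n,l,len(q),np.round(r[0],1),np.round(r[1],1),round(r[2],1))
    for l,bx in(("wedge",(480,600,-270,-110,6,55)),("grip",(480,600,-270,-110,25,55)),("griptop",(480,600,-270,-110,43,55)),("lev",(480,600,-270,-110,15,21)),
      ("box",(450,640,60,300,25,60)),("boxtop",(450,640,60,300,46,60)),("deck",(450,640,60,300,13,21)),("rails",(450,640,40,115,9,18))):
        q=box(*bx)
        if len(q)>5: rect(q,l)
    rect(box(540,680,-470,-400,26,50),"w2 grip"); rect(box(460,570,-400,-290,26,50),"w3 grip")
E
```

```text
scene wedge 633 [ 538.1 -191.2] [ 44.3 108.2] 24.4
scene grip 194 [ 554.4 -227.9] [40.1 27.2] 26.0
scene griptop 95 [ 554.4 -227.4] [40.3 26.7] 24.8
scene lev 173 [ 545.7 -206.9] [43.4 69.2] 25.9
scene box 609 [547.1 185.4] [ 56.9 102.6] 81.1
scene boxtop 304 [548.5 185.9] [53.9 99.7] 82.3
scene deck 580 [544.7 174.8] [188.  114.6] 80.5
scene rails 92 [543.3  95.7] [38.2 94.6] 89.8
scene w2 grip 72 [ 633.  -427.2] [22.6 24.5] 6.8
scene w3 grip 79 [ 536.3 -360.7] [28.9 18.4] 44.3
side wedge 557 [ 540.9 -190.9] [ 36.  106.9] 25.0
side grip 204 [ 556.9 -225.3] [35.7 31. ] 26.1
side griptop 91 [ 557.5 -226.5] [33.4 30.8] 19.8
side lev 146 [ 544.4 -198.2] [33.3 43.4] 26.3
side box 1854 [548.7 187.7] [53.1 98.5] 79.7
side boxtop 1266 [549.6 187.8] [50.9 96.5] 79.4
side deck 2677 [546.3 173.1] [185.1 117.1] 79.3
side rails 161 [544.   95.8] [37.8 95.4] 89.9
side w2 grip 39 [ 636.8 -425.2] [19.  25.7] 5.7
side w3 grip 50 [ 539.6 -359.4] [25.6 22. ] 40.3
```

View pics/m1.png

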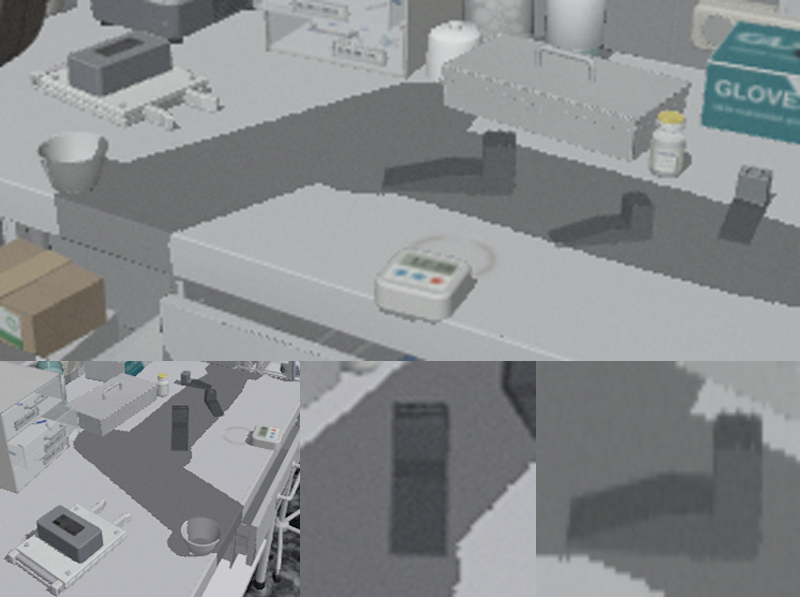

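Three wedges show in the scene picture: grips at about (392,250), (445,270) and (490,262). The first, with its body at (349-401, 240-264), fits. It has a 46 mm high, 36 x 28 mm grip and is about 110 mm long, while the other two grips are only 33 mm high. The enlarged crop at the bottom right confirms it. The stand is at (213-283, 200-240) with its rails toward the wedge.

The manual's scale: shifts go in shares of 400 mm and turns go in shares of 90 degrees. Converting my numbers, 226 mm / 400 = 0.565, 180 mm / 400 = 0.45, -9.6 degrees / 90 = -0.1067.

move_arm:
  targets:
    - [0,0,-0.1067,0.1125,-0.07,0.02,1]
    - [0,0,-0.2133,0.225,-0.14,0.04,1]
    - [0,0,-0.32,0.3375,-0.21,0.06,1]
    - [0,0,-0.4267,0.45,-0.28,0.08,1]
    - [0,0,-0.5333,0.565,-0.35,0.1,1]
  grip_force: 40

```text
t: 1.32
tcp_pos: [389.8, -430.1, 191.4]
ee_rot: [180.0, 0.0, 67.4]
contact_force: [0.3, 0.2, -1.0]
width: 85.4
gripper_force: 0.0
```

```bash
cat >> h.py <<'E'
from scipy.spatial.transform import Rotation as R
def go(p,yaw):
    """shift/turn in tool axes from measured pose to world p, yaw (tool down)"""
    s=get_state();r0=R.from_euler("xyz",s["ee_rot"],degrees=True)
    r1=R.from_euler("xyz",[180,0,yaw],degrees=True)
    print("tcp",np.round(s["tcp_pos"],1),np.round(s["ee_rot"],2),"F",np.round(s["contact_force"],1),"t",round(s["t"],2),"w",s["width"])
    print("go",np.round((r0.inv()*r1).as_rotvec(degrees=True),2),np.round(r0.inv().apply(np.array(p)-s["tcp_pos"]),1))
E
python3 -c "
from h import *
go([556,-226,150],115)
P=np.load('scene1.npz')['P'];q=P[205:240,380:450].reshape(-1,3);q=q[q[:,2]>10];print(np.nanpercentile(q,[2,50,98],axis=0))"
```

```text
tcp [ 389.8 -430.1  191.4] [1.7996e+02 2.0000e-02 6.7420e+01] F [ 0.3  0.2 -1. ] t 1.32 w 85.38815158288828
go [ 3.000e-02  3.000e-02 -4.758e+01] [252.3  75.1  41.3]
[[ 659.94342399 -304.87099536   13.03829596]
 [ 695.32814067 -207.98874971   44.32689947]
 [ 840.6078443  -116.36143216   63.82242264]]
```

In the tool's units: 252 mm / 400 = 0.63, 202 mm / 400 = 0.505, -47.6 degrees / 90 = -0.5289.

move_arm:
  targets:
    - [0,0,-0.1067,0.125,0.0375,0.02,1]
    - [0,0,-0.2133,0.2525,0.075,0.04,1]
    - [0,0,-0.32,0.3775,0.1125,0.0625,1]
    - [0,0,-0.4267,0.505,0.15,0.0825,1]
    - [0,0,-0.5289,0.63,0.1875,0.1025,1]

```text
t: 1.95
tcp_pos: [557.0, -227.0, 150.4]
ee_rot: [180.0, 0.0, 115.0]
contact_force: [0.3, -0.1, 0.9]
width: 85.1
gripper_force: 0.0
```

```bash
python3 - <<'E'
from h import *
f=grab_frame("wrist");cv2.imwrite("pics/w1.png",f["color"])
T=np.array(f["extrinsics"]);K=np.array(f["mtx"]);print(K[0],K[1],np.round(T,2))
d=f["range_z"];v,u=np.mgrid[0:480,0:640]
a=(u-K[0,2])/K[0,0];b=(v-K[1,2])/K[1,1];th=np.hypot(a,b);k=np.where(th>0,np.tan(np.minimum(th,1.5))/np.maximum(th,1e-9),1)
P=np.stack([a*k*d,-b*k*d,-d,np.ones_like(d)],-1)@T.T;P=P[...,:3];P[(d<=0)|(th>1.3)]=np.nan
np.savez("w1.npz",P=P)
P=P.reshape(-1,3);P=P[~np.isnan(P[:,0])]
for l,(z0,z1) in dict(griptop=(43,50),all=(5,50),lev=(16,20)).items():
    q=P[(abs(P[:,0]-540)<60)&(abs(P[:,1]+190)<80)&(P[:,2]>z0)&(P[:,2]<z1)]
    r=cv2.minAreaRect(q[:,:2].astype(np.float32)) if len(q)>5 else None;print(l,len(q),r)
q=P[(abs(P[:,0]-540)<80)&(abs(P[:,1]+190)<90)&(abs(P[:,2])<4)];print("table z",np.median(q[:,2]))
go([556,-226,150],115)
E
```

```text
[371.64829954   0.         323.63430097] [  0.         371.64829954 241.68546214] [[ 9.1000e-01 -4.1000e-01 -1.1000e-01  5.2954e+02]
 [ 4.2000e-01  8.7000e-01  2.4000e-01 -1.6814e+02]
 [ 0.0000e+00 -2.6000e-01  9.7000e-01  2.9245e+02]
 [ 0.0000e+00  0.0000e+00  0.0000e+00  1.0000e+00]]
griptop 1924 ((557.2540283203125, -228.00457763671875), (36.12677001953125, 28.07463836669922), 25.082317352294922)
all 7103 ((540.55712890625, -191.33621215820312), (36.694068908691406, 109.73391723632812), 24.596799850463867)
lev 2002 ((544.0315551757812, -198.21054077148438), (36.03190612792969, 42.25065612792969), 24.400423049926758)
table z -0.6177494253441864
tcp [ 559.3 -221.9  149.2] [ 1.7982e+02 -1.6000e-01  1.1545e+02] F [ 0.3  2.7 -0.6] t 2.0 w 85.52490091387226
go [ 0.18 -0.16  0.45] [-2.3 -4.7 -0.9]
```

View pics/w1.png

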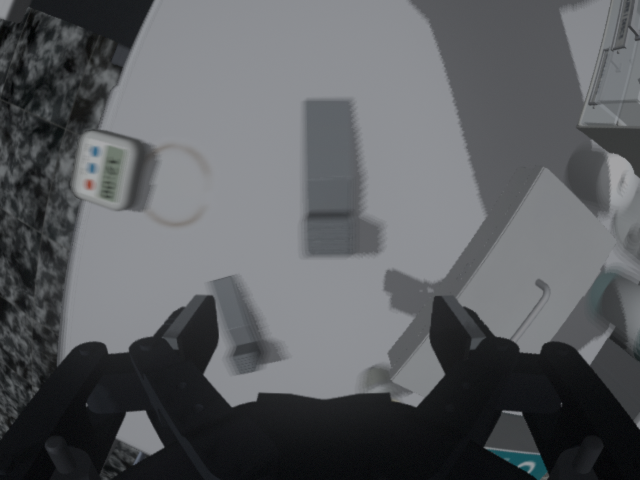

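The picture shows the large wedge centred, with its grip at (330,235) and its tip up at (330,100). The bystanders are well away from the fingers.

In the tool's units: 70 mm / 400 = 0.175, 60 mm / 400 = 0.15.

move_arm:
  targets:
    - [0,0,0,0,0,0.075,1]
    - [0,0,0,0,0,0.15,1]
    - [0,0,0,0,0,0.175,1]
    - [0,0,0,0,0,0.175,1]
    - [0,0,0,0,0,0.175,1]

```text
t: 2.62
tcp_pos: [556.8, -229.1, 81.9]
ee_rot: [179.9, 0.1, 114.7]
contact_force: [0.5, 1.2, 0.4]
width: 85.5
gripper_force: 0.0
```

```bash
python3 - <<'E'
from h import *
go([556.7,-227.3,10],114.7);print(ctrl.hold_point_z)
f=grab_frame("scene");P=cloud(f)
m=nets.masks_of(f,"wedge")
for n in("side",):
    f=grab_frame(n);Q=cloud(f).reshape(-1,3)
    q=Q[(abs(Q[:,0]-540)<70)&(abs(Q[:,1]+190)<90)&(Q[:,2]>42)&(Q[:,2]<50)];print(len(q),cv2.minAreaRect(q[:,:2].astype(np.float32)))
go([556.7,-227.3,10],114.7)
E
```

```text
tcp [ 556.8 -229.1   81.9] [1.7992e+02 1.3000e-01 1.1471e+02] F [0.5 1.2 0.4] t 2.62 w 85.54863508682158
go [0.08 0.13 0.01] [ 1.8  0.6 71.9]
18.700000000000003
104 ((557.0332641601562, -225.27444458007812), (35.63954544067383, 26.143850326538086), 25.207305908203125)
tcp [ 556.6 -228.9   81.8] [1.7992e+02 1.2000e-01 1.1472e+02] F [-0.3 -0.1  0. ] t 2.77 w 85.62173173119795
go [0.08 0.12 0.02] [ 1.6  0.7 71.8]
```

In the tool's units: 74 mm / 400 = 0.185, 68 mm / 400 = 0.17.

move_arm:
  targets:
    - [0,0,0,0.0025,0.0013,0.1,1]
    - [0,0,0,0.005,0.0013,0.17,1]
    - [0,0,0,0.005,0.0013,0.185,1]
    - [0,0,0,0.005,0.0013,0.185,1]
    - [0,0,0,0.005,0.0013,0.185,-1]

```text
t: 3.4
tcp_pos: [556.8, -227.1, 8.2]
ee_rot: [179.9, 0.2, 114.7]
contact_force: [-0.0, -0.4, -0.0]
width: 69.4
gripper_force: 0.0
```

move_arm:
  targets:
    - [0,0,0,0,0,0,-1]
    - [0,0,0,0,0,0,-1]
    - [0,0,0,0,0,0,-1]
    - [0,0,0,0,0,0,-1]
    - [0,0,0,0,0,0,-1]

```text
t: 4.03
tcp_pos: [556.3, -226.8, 7.4]
ee_rot: [179.9, 0.1, 114.7]
contact_force: [-0.9, 0.8, 5.2]
width: 35.8
gripper_force: 41.1
```

```bash
python3 - <<'E'
from h import *
c,s=np.cos(np.radians(79.7)),np.sin(np.radians(79.7))
f=grab_frame("scene");cv2.imwrite("pics/s2.png",cv2.resize(f["color"][190:330,200:510],(800,361)))
go([556.7,-227.3,20],114.7)
# origin at stand x=-215
p=np.array([549,187])+-215*np.array([c,s]);print(p);go([*p,20],79.7)
E
```

```text
tcp [ 556.3 -226.8    7.4] [1.7995e+02 8.0000e-02 1.1473e+02] F [0.1 0.1 4.9] t 4.08 w 35.69511125312688
go [0.05 0.08 0.03] [ -0.7   0.2 -12.6]
[510.55752375 -24.53528316]
tcp [ 556.3 -226.8    7.4] [1.7995e+02 8.0000e-02 1.1473e+02] F [0.1 0.1 4.9] t 4.08 w 35.69511125312688
go [ 0.08  0.06 35.03] [202.8  43.1 -12.9]
```

In the tool's units: 140 mm / 400 = 0.35, 100 mm / 400 = 0.25, 23 degrees / 90 = 0.2556.

move_arm:
  targets:
    - [0,0,0,0,0,-0.0175,-1]
    - [0,0,0.0556,0.05,0.01,-0.03,-1]
    - [0,0,0.1222,0.15,0.03,-0.03,-1]
    - [0,0,0.1889,0.25,0.05,-0.03,-1]
    - [0,0,0.2556,0.35,0.0725,-0.03,-1]

```text
t: 4.7
tcp_pos: [521.9, -85.6, 17.5]
ee_rot: [-179.9, -0.0, 91.5]
contact_force: [1.0, -0.2, -1.2]
width: 35.6
gripper_force: 40.3
```

In the tool's units: 62 mm / 400 = 0.155, 34 mm / 400 = 0.085, 12 degrees / 90 = 0.1333.

move_arm:
  targets:
    - [0,0,0.0667,0.085,-0.0025,0,-1]
    - [0,0,0.1333,0.155,-0.005,0,-1]
    - [0,0,0.1333,0.155,-0.005,0,-1]
    - [0,0,0.1333,0.155,-0.005,0,-1]
    - [0,0,0.1333,0.155,-0.005,0,-1]

```text
t: 5.32
tcp_pos: [519.5, -26.0, 18.3]
ee_rot: [-180.0, 0.0, 79.7]
contact_force: [0.6, 0.5, -1.7]
width: 35.3
gripper_force: 40.4
```

```bash
cat >> h.py <<'E'
def wcloud(f):
    T=np.array(f["extrinsics"]);K=np.array(f["mtx"]);d=f["range_z"];v,u=np.mgrid[0:480,0:640]
    a=(u-K[0,2])/K[0,0];b=(v-K[1,2])/K[1,1];th=np.hypot(a,b);k=np.tan(np.minimum(th,1.5))/np.maximum(th,1e-9)
    P=np.stack([a*k*d,-b*k*d,-d,np.ones_like(d)],-1)@T.T;P=P[...,:3];P[(d<=0)|(th>1.3)]=np.nan
    return P
E
python3 - <<'E'
from h import *
f=grab_frame("wrist");cv2.imwrite("pics/w2.png",f["color"]);P0=wcloud(f);P=P0.reshape(-1,3);P=P[~np.isnan(P[:,0])]
def rect(l,x0,x1,y0,y1,z0,z1):
    q=P[(P[:,0]>x0)&(P[:,0]<x1)&(P[:,1]>y0)&(P[:,1]<y1)&(P[:,2]>z0)&(P[:,2]<z1)]
    r=cv2.minAreaRect(q[:,:2].astype(np.float32)) if len(q)>5 else ((0,0),(0,0),0);print(l,len(q),np.round(r[0],1),np.round(r[1],1),round(r[2],1))
rect("box",450,640,100,300,30,60);rect("boxtop",450,640,100,300,46,60)
rect("deck",450,640,60,300,15.5,21);rect("railsL",450,530,60,118,8,18);rect("railsR",535,620,60,118,8,18)
rect("wedge",480,560,-60,110,5,30)
q=P[(abs(P[:,0]-530)<90)&(abs(P[:,1]-60)<60)&(abs(P[:,2])<4)];print("table z",np.median(q[:,2]))
go([510.6,-24.5,20],79.7)
f=grab_frame("side");cv2.imwrite("pics/sd2.png",f["color"]);np.save("sd2.npy",cloud(f));np.save("w2.npy",P0)
E
```

```text
box 0 [0 0] [0 0] 0
boxtop 0 [0 0] [0 0] 0
deck 759 [530.2  78.4] [40.5 64.9] 78.0
railsL 1901 [513.2  80.9] [21.5 51.7] 26.5
railsR 2077 [552.   74.4] [43.5 21.3] 50.3
wedge 23701 [525.1  41.1] [129.3  63.9] 85.3
table z -0.6431445358738586
tcp [519.5 -26.   18.3] [-1.800e+02  1.000e-02  7.968e+01] F [-0.1  1.2 -2.1] t 5.38 w 35.343499235305416
go [-0.    0.01 -0.02] [-0.1 -9.1 -1.7]
```

View pics/w2.png

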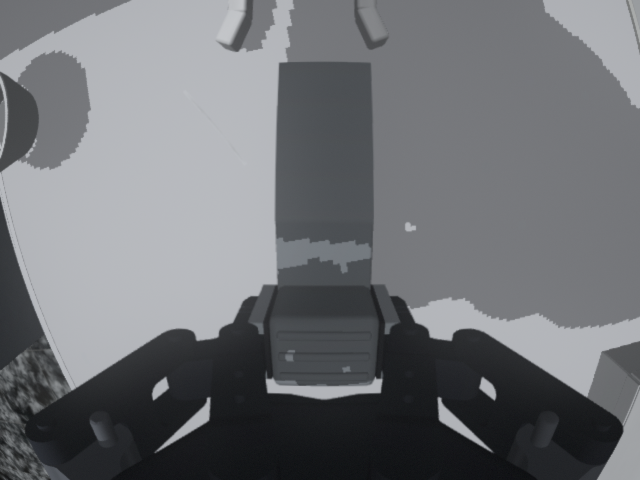

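The picture shows the wedge straight in the grip, with its tip edge at (278-371, 63). The rail mouths are at (232,45) and (372,40), so the channel lies about 9 mm to the left of the wedge's line. I'll measure that offset from the depth.

```bash
python3 - <<'E'
from h import *
W=np.load("w2.npy").reshape(-1,3);S=np.load("sd2.npy").reshape(-1,3)
S1=np.load("side1.npz")["P"].reshape(-1,3)
r=np.radians(79.7);ex=np.array([np.cos(r),np.sin(r)]);ey=np.array([-ex[1],ex[0]])
O=np.array([549,187.2])
for n,P in(("wrist",W),("side2",S),("side1",S1)):
    P=P[~np.isnan(P[:,0])];X=(P[:,:2]-O)@ex;Y=(P[:,:2]-O)@ey;Z=P[:,2]
    for x0 in range(-116,-64,6):
        o=[]
        for sg in(1,-1):
            k=(X>x0)&(X<x0+6)&(Z>9)&(Z<17)&(sg*Y>8)&(sg*Y<50)
            o.append((k.sum(),np.round(np.percentile(Y[k],[3,97]),1).tolist() if k.sum()>4 else None))
        print(n,x0,o)
    k=(X>-150)&(X<-112)&(Z>6)&(Z<40)&(abs(Y)<60)
    if k.sum()>20: print(n,"wedge y",np.percentile(Y[k],[2,98]),"xmax",X[k].max(),"z near tip",[round(float(np.median(Z[(abs(X-x)<3)&(abs(Y+8)<12)])),1) for x in (-117,-130,-145)])
# box yaw from side
P=S1;P=P[~np.isnan(P[:,0])];k=(abs(P[:,0]-549)<80)&(abs(P[:,1]-187)<80)&(P[:,2]>47)&(P[:,2]<54)
print(cv2.minAreaRect(P[k][:,:2].astype(np.float32)))
k=(abs(P[:,0]-549)<90)&(abs(P[:,1]-187)<90)&(P[:,2]>15.5)&(P[:,2]<19)&((P[:,:2]-O)@ex>-63);print(cv2.minAreaRect(P[k][:,:2].astype(np.float32)))
E
```

```text
wrist -116 [(np.int64(0), None), (np.int64(0), None)]
wrist -110 [(np.int64(216), [25.4, 33.1]), (np.int64(227), [-34.7, -26.9])]
wrist -104 [(np.int64(319), [23.3, 32.4]), (np.int64(332), [-33.8, -24.5])]
wrist -98 [(np.int64(303), [21.4, 29.7]), (np.int64(292), [-31.2, -23.0])]
wrist -92 [(np.int64(166), [21.2, 28.7]), (np.int64(96), [-30.1, -22.7])]
wrist -86 [(np.int64(0), None), (np.int64(0), None)]
wrist -80 [(np.int64(0), None), (np.int64(0), None)]
wrist -74 [(np.int64(0), None), (np.int64(0), None)]
wrist -68 [(np.int64(0), None), (np.int64(0), None)]
wrist wedge y [-27.16490776   7.20663174] xmax -116.6706029017215 z near tip [14.0, 16.7, 20.5]
side2 -116 [(np.int64(0), None), (np.int64(1), None)]
side2 -110 [(np.int64(4), None), (np.int64(4), None)]
side2 -104 [(np.int64(17), [25.7, 33.0]), (np.int64(12), [-33.4, -25.4])]
side2 -98 [(np.int64(17), [22.8, 31.7]), (np.int64(14), [-30.9, -22.6])]
side2 -92 [(np.int64(13), [23.0, 29.3]), (np.int64(11), [-29.3, -22.0])]
side2 -86 [(np.int64(16), [22.5, 29.8]), (np.int64(13), [-29.9, -21.8])]
side2 -80 [(np.int64(16), [21.4, 29.
[... 399 characters left out ...]
(np.int64(18), [26.1, 34.1]), (np.int64(13), [-33.0, -24.1])]
side1 -98 [(np.int64(17), [23.1, 31.2]), (np.int64(14), [-29.6, -23.1])]
side1 -92 [(np.int64(18), [21.8, 29.5]), (np.int64(14), [-29.7, -22.5])]
side1 -86 [(np.int64(11), [22.0, 29.3]), (np.int64(12), [-29.7, -22.5])]
side1 -80 [(np.int64(13), [23.0, 30.5]), (np.int64(15), [-28.9, -22.1])]
side1 -74 [(np.int64(14), [21.5, 29.8]), (np.int64(11), [-37.1, -22.6])]
side1 -68 [(np.int64(38), [9.2, 48.0]), (np.int64(35), [-47.6, -11.6])]
((549.581787109375, 187.52615356445312), (50.40410232543945, 96.1698989868164), 79.21192169189453)
((550.4110107421875, 194.68917846679688), (141.08486938476562, 117.08965301513672), 79.26494598388672)
```

In the tool's units: 10.5 mm / 400 = 0.0263, -9.2 mm / 400 = -0.023.

move_arm:
  targets:
    - [0,0,0,0,-0.023,0,-1]
    - [0,0,0,0,-0.023,0.015,-1]
    - [0,0,0,0,-0.023,0.025,-1]
    - [0,0,0,0,-0.023,0.0263,-1]
    - [0,0,0,0,-0.023,0.0263,-1]

```text
t: 6.05
tcp_pos: [510.4, -23.5, 7.7]
ee_rot: [-180.0, -0.0, 79.7]
contact_force: [-0.1, -0.4, -2.1]
width: 35.8
gripper_force: 40.5
```

```bash
cat >> h.py <<'E'
r=np.radians(79.5);ex=np.array([np.cos(r),np.sin(r)]);ey=np.array([-ex[1],ex[0]]);O=np.array([549.2,187.3])
def chk(name):
    f=grab_frame(name);P=(wcloud(f) if name=="wrist" else cloud(f)).reshape(-1,3)
    P=P[~np.isnan(P[:,0])];X=(P[:,:2]-O)@ex;Y=(P[:,:2]-O)@ey;Z=P[:,2]
    t=(get_state()["tcp_pos"][:2]-O);t=np.array([t@ex,t@ey]);print(name,"tcp in stand",np.round(t,1))
    for d in(30,50,70,85,93):
        k=(abs(X-t[0]-d)<4)&(abs(Y-t[1])<21)&(Z>1.8)&(Z<30)
        if k.sum()>10: print(" wedge d",d,k.sum(),"y",np.round(np.percentile(Y[k],[2,98]),1),"z",round(float(np.median(Z[k])),1))
    for sg in(1,-1):
        k=(X>-88)&(X<-70)&(Z>10)&(Z<17)&(sg*Y>19)&(sg*Y<40)
        if k.sum()>5: print(" rail",k.sum(),np.round(np.percentile(Y[k],[3,97]),1))
    k=(X>-64)&(X<-55)&(abs(Y)<50)&(Z>11)&(Z<35);print(" deck front z",k.sum(),np.median(Z[k]) if k.sum() else "", "rear",np.median(Z[(X>45)&(X<60)&(abs(Y)<50)&(Z>11)&(Z<35)]))
    return f
E
python3 -c "
from h import *
print(get_state()['contact_force'],get_state()['tcp_pos'],get_state()['ee_rot']);chk('wrist');chk('side')"
```

```text
[-0.1389965  -0.35804895 -2.09054809] [510.43923665 -23.48493508   7.73834719] [-1.79993717e+02 -1.74037315e-03  7.97290721e+01]
wrist tcp in stand [-214.3   -0.3]
 wedge d 30 2035 y [-18.   16.6] z 17.9
 wedge d 50 2175 y [-18.1  16.2] z 15.0
 wedge d 70 2001 y [-17.9  16.4] z 9.9
 wedge d 85 1834 y [-18.1  16.4] z 6.2
 wedge d 93 1740 y [-18.1  16.4] z 4.3
 deck front z 0  rear nan
side tcp in stand [-214.3   -0.4]
 wedge d 30 63 y [-16.7  17.4] z 17.2
 wedge d 50 78 y [-18.8  17.8] z 14.3
 wedge d 70 72 y [-17.1  17.4] z 9.6
 wedge d 85 66 y [-17.1  17.4] z 6.4
 wedge d 93 69 y [-19.   17.6] z 4.1
 rail 41 [22.  30.1]
 rail 39 [-30.3 -22.7]
 deck front z 192 16.427139868374013 rear 16.595788003492316
  return _methods._mean(a, axis=axis, dtype=dtype,
  ret = ret.dtype.type(ret / rcount)
```

In the tool's units: 52 mm / 400 = 0.13, 42 mm / 400 = 0.105.

move_arm:
  targets:
    - [0,0,0,0.015,0,0.001,-1]
    - [0,0,0,0.045,0,0.0013,-1]
    - [0,0,0,0.075,0,0.0013,-1]
    - [0,0,0,0.105,0,0.0013,-1]
    - [0,0,0,0.13,0,0.0013,-1]

```text
t: 6.78
tcp_pos: [519.8, 28.7, 7.4]
ee_rot: [180.0, 0.0, 79.8]
contact_force: [-0.3, -0.3, -0.9]
width: 35.7
gripper_force: 40.5
```

```bash
python3 -W ignore -c "
from h import *
print(get_state()['contact_force'],get_state()['tcp_pos'],get_state()['ee_rot']);chk('wrist');f=chk('side')
print(get_state()['contact_force'],get_state()['tcp_pos'])"
```

```text
[-0.27707676 -0.34051317 -0.86349074] [519.81599272  28.71095334   7.36491942] [1.79995466e+02 3.74601738e-04 7.97650493e+01]
wrist tcp in stand [-160.5    0. ]
 wedge d 30 2047 y [-17.7  16.8] z 17.5
 wedge d 50 2184 y [-17.7  16.6] z 14.4
 wedge d 70 2010 y [-17.5  16.9] z 9.4
 wedge d 85 1833 y [-17.8  17. ] z 5.7
 wedge d 93 2885 y [-19.7  19.7] z 15.4
 rail 1084 [21.1 28.8]
 rail 1080 [-30.2 -22.7]
 deck front z 6304 16.54590442670036 rear nan
side tcp in stand [-161.1    0. ]
 wedge d 30 65 y [-16.7  18.3] z 17.0
 wedge d 50 81 y [-17.2  18.1] z 14.4
 wedge d 70 75 y [-17.5  16.4] z 9.5
 wedge d 85 38 y [-17.1  14.1] z 6.2
 wedge d 93 32 y [-19.   20.7] z 16.1
 rail 43 [21.4 30.1]
 rail 39 [-30.1 -22.5]
 deck front z 203 16.32176964143764 rear 16.535899093404907
[-0.32673536  1.04771785 -1.04942267] [519.82444455  28.89138692   7.4066284 ]
```

In the tool's units: 15 mm / 400 = 0.0375, 10 mm / 400 = 0.025.

move_arm:
  targets:
    - [0,0,0,0.0125,0,0.001,-1]
    - [0,0,0,0.025,0,0.001,-1]
    - [0,0,0,0.0375,0,0.001,-1]
    - [0,0,0,0.0375,0,0.001,-1]
    - [0,0,0,0.0375,0,0.001,-1]

```text
t: 7.5
tcp_pos: [522.9, 42.7, 7.4]
ee_rot: [179.9, -0.1, 79.7]
contact_force: [0.4, 0.8, 3.1]
width: 35.7
gripper_force: 40.9
```

In the tool's units: 15 mm / 400 = 0.0375, 12 mm / 400 = 0.03.

move_arm:
  targets:
    - [0,0,0,0.0075,0,0,-1]
    - [0,0,0,0.015,0,0,-1]
    - [0,0,0,0.0225,0,0,-1]
    - [0,0,0,0.03,0,0,-1]
    - [0,0,0,0.0375,0,0,-1]

```text
t: 8.12
tcp_pos: [525.3, 55.5, 7.3]
ee_rot: [180.0, 0.2, 79.8]
contact_force: [-2.9, -10.3, 5.2]
width: 35.9
gripper_force: 41.2
```

```bash
python3 -W ignore -c "
from h import *
print(get_state()['contact_force'],get_state()['tcp_pos'],get_state()['ee_rot']);f=chk('wrist');cv2.imwrite('pics/w3.png',f['color']);f=chk('side')
cv2.imwrite('pics/sd3.png',cv2.resize(f['color'][270:390,160:320],(800,600)))"
```

```text
[ -2.91798848 -10.28300665   5.23212222] [525.33196746  55.47080572   7.34755263] [1.79964172e+02 1.79785851e-01 7.97760699e+01]
wrist tcp in stand [-133.6   -0.5]
 wedge d 30 2037 y [-18.3  16.3] z 17.5
 wedge d 50 2167 y [-18.3  16. ] z 14.5
 wedge d 70 2719 y [-20.7  19.7] z 18.4
 wedge d 85 2649 y [-20.7  19.5] z 18.2
 wedge d 93 2569 y [-20.7  19.6] z 18.0
 rail 1087 [21.2 28.7]
 rail 1084 [-30.3 -22.7]
 deck front z 6904 18.411704042147434 rear nan
side tcp in stand [-133.6   -0.6]
 wedge d 30 66 y [-18.2  17.6] z 16.9
 wedge d 50 89 y [-18.4  17.5] z 14.5
 wedge d 70 78 y [-20.9  19.7] z 18.4
 wedge d 85 62 y [-20.2  19.6] z 18.4
 rail 39 [21.2 29.3]
 rail 41 [-30.5 -19.5]
 deck front z 200 18.450016497338993 rear 16.68808932621573
```

View pics/w3.png

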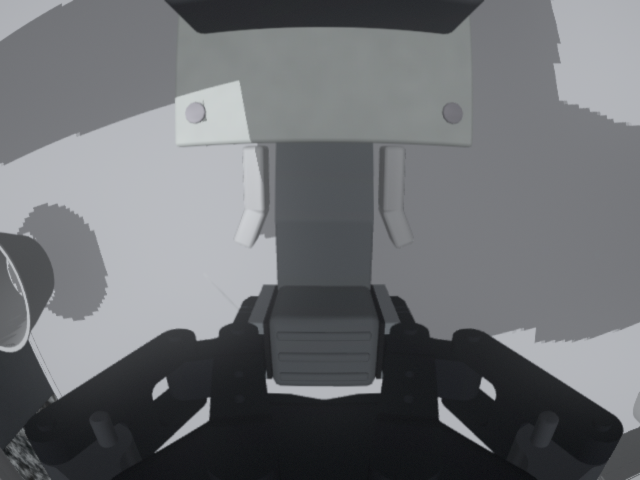

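The wedge is centred between the rails at (255-265) and (385-395), and the lip at row 143 is already about 2 mm up. It needs about 12 mm more.

In the tool's units: 12 mm / 400 = 0.03, 9 mm / 400 = 0.0225.

move_arm:
  targets:
    - [0,0,0,0.0075,0,0,-1]
    - [0,0,0,0.015,0,0,-1]
    - [0,0,0,0.0225,0,0,-1]
    - [0,0,0,0.03,0,0,-1]
    - [0,0,0,0.03,0,0,-1]

```text
t: 8.85
tcp_pos: [527.5, 67.6, 7.3]
ee_rot: [180.0, 0.1, 79.8]
contact_force: [-1.3, -8.7, 5.6]
width: 35.4
gripper_force: 41.2
```

```bash
python3 -W ignore -c "
from h import *
print(get_state()['contact_force'],get_state()['tcp_pos'],get_state()['ee_rot']);f=chk('wrist');f=chk('side')
cv2.imwrite('pics/sd4.png',cv2.resize(f['color'][270:390,160:320],(800,600)))
print(get_state())"
```

```text
[-1.33910231 -8.67256914  5.6363572 ] [527.51494331  67.61624972   7.34426029] [1.79963077e+02 1.39820159e-01 7.97647523e+01]
wrist tcp in stand [-121.6   -0.5]
 wedge d 30 2033 y [-18.1  16.3] z 17.5
 wedge d 50 2037 y [-18.5  16.2] z 14.8
 wedge d 70 2813 y [-20.7  19.7] z 20.9
 wedge d 85 2717 y [-20.7  19.6] z 20.4
 wedge d 93 3233 y [-20.6  19.7] z 20.4
 rail 1057 [21.1 28.8]
 rail 1053 [-30.3 -22.7]
 deck front z 7178 21.29067508669339 rear nan
side tcp in stand [-121.7   -0.5]
 wedge d 30 67 y [-17.9  17.4] z 17.0
 wedge d 50 31 y [-17.5  16.8] z 15.0
 wedge d 70 80 y [-20.9  19.9] z 20.7
 rail 33 [22.  30.2]
 rail 30 [-31.2 -20. ]
 deck front z 211 21.09152666911598 rear 16.91155152053568
{'t': 8.95, 'qpos': array([ -3.56855545,  15.94334555, 117.63985529,  -0.19413632,
        46.39184944,   6.80426288]), 'qd': array([-0.04964485,  0.03550163,  0.11754454,  0.00909126, -0.08103464,
        0.05561752]), 'effort': array([ 4.33263883e+00, -2.99300730e+01, -1.99058712e+01,  1.30142000e+00,
       -2.21500816e-01,  2.23338674e-02]), 'tcp_pos': array([527.52734406,  67.58464503,   7.3525187 ]), 'ee_rot': array([1.79958728e+02, 1.36700168e-01, 7.97610021e+01]), 'contact_force': array([-0.9991691 , -8.27612358,  5.7787525 ]), 'wrist_torque': array([-1.07286965,  0.22355265, -0.00261104]), 'gripper_force': 41.16850733757019, 'width': 35.92367030118119}
```

View pics/sd4.png

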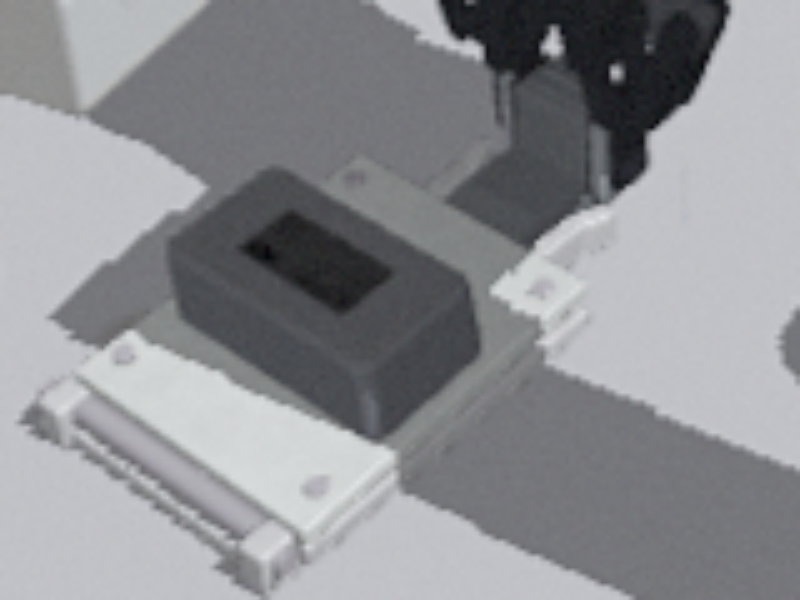

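The deck front is about 4.9 mm up, carried by the wedge at (530,190). The gripper is clear of the deck and everything is still, so I'm handing in.

```bash
python3 -c "
from h import *
print(job.hand_in())"
```

```text
the job is handed in; nothing more can be done
None
```

I handed the job in with the largest wedge flat in the channel under the lip and still gripped at about 41 N. The lip measured about 4.9 mm up and the robot was clear of the deck; the hand-in call returned no verdict.

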